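Turn round the cap magazine that was loaded back to front

ROBOT

A 6-joint arm with a two-finger parallel gripper is mounted at the origin on the work surface. World frame = base frame: x ahead of the robot, y to its left, z up, the work surface at z = 0. Lengths are in m, angles in rad, forces in N, time in s.
With the tool pointing down it reaches from about 0.35 to 0.975 m from the base axis. Payload 17.4 kg.
Tool frame: the origin (TCP) lies at the very end of the fingers, on their centre line; the grasp point (between the pads) lies 19 mm behind it; z points along the fingers, y is the line along which they close (so a half turn about z gives the same grasp; the last joint's range is limited). The gripper opens to 85 mm and grips with 20 to 120 N. Pads are 22 mm wide; open, the fingers measure 114 mm over their backs; the gripper's body (76 mm by 85 mm) begins 54 mm behind the grasp point. The pads swing forward as they close: fully open they stand 13 mm farther back than shut.
Start: joints at [-1.253, 0.116, 1.442, -0, 1.584, -0.038], TCP at [0.235, -0.633, 0.193] pointing down, gripper open.
Joint ranges: [-2.83, 2.83], [-0.83, 2.19], [0.07, 2.5], [-1.14, 4.28], [0.01, 3], [-2.97, 2.97]. Speed limits (rad/s): [1.89, 1.89, 2.22, 3.14, 3.14, 3.14].

INTERFACE

Orientations are given as [roll, pitch, yaw] about the fixed x, y, z axes, in that order (R = Rz(yaw) Ry(pitch) Rx(roll)).
In Python, from plant import arm, eyes, order gives the robot as it stands.
- The arm moves only by the tool drive_tool, never from a script. Its argument "commands" is a list that holds one entry, the list of rows, each a list of 5 numbers: the shift along the tool's x, y, z as a fraction of full scale, then the turn about the tool's z as a fraction of full scale, then the opening, from -1 (shut) to 1 (fully open). A call has 1 to 12 rows; each row is the pose to reach, as a shift and turn from the pose commanded when the call began, along the tool's axes at that moment, turning the shorter way round; what a row does not reach only later rows make up. Full scale, the value 1, is 500 mm for a shift and 180 degrees for a turn. A row lasts 1/12 s, in which the tool goes at most 41.7 mm and 7.16 degrees, less where a joint would pass 70% of its speed; a pose out of reach is approached as far as the arm can. A call with a number of a shift or a turn outside -1 to 1 is refused whole. A call with a gripper value outside its range is refused whole. The fingers move at their own pace and stop on an object; the grip force is fixed at half the most. Time passes only in rows, so rows that repeat a pose let the fingers close. It gives the time, the measured TCP pose, the force, the opening and the grip force at its end, in the units of the state.
- arm.state(): the state, without advancing time (a new reading comes with each control period).
- eyes.read_camera(name): name is "scene" or "top" or "wrist"; returns the picture (400x640x3 uint8, blue, green, red); there is no depth.
- eyes.calibration(name): a dict with "fx", "fy", "cx", "cy" (pixels), "k1" (the pictures are not rectified: a ray, as slopes to the right and down, at radius r is drawn at 1 + k1 r^2 times it, then the intrinsics apply), "rvec" (rotation vector, rad) and "tvec" (3), from world to camera coordinates, as OpenCV has them. Camera axes: x right, y down, z forward; pixel columns grow to the right and rows downward; lengths in m; the calibration is good to about 2 mm. A picture is of the moment at which its call begins: read the wrist's pose just before it. calibration takes no time and is no camera call; for the wrist camera it gives the pose at the moment of the call.
- order.close_job(): hands the job in; it is judged then, once.
The state is a dict: "time": time; "q": joint angles; "joint_vel": joint speeds; "effort": joint torques, N m; "tool_pos": TCP position; "ee_rot": TCP orientation; "wrist_force": force on the tool from outside, world axes, zero at the start; "torque": the same for the moment, N m; "finger_gap": finger opening in m; "grip_force": force on a finger pad.
Only numpy, scipy, OpenCV 4.12 (cv2) and the standard library are available. Lean on these libraries where they do the work, as an engineer would, in place of code of your own. Each camera call takes 0.05 s, during which the arm holds its last target. There are 200 camera calls.

TASK

One of the three cap magazines in the sloping feeder has been loaded back to front, with its black tail down in the blue pocket and its green mouth at the top. Draw it out of its slot, turn it end for end and slide it back into the same slot, green mouth first, lying flat on its rail and pushed fully home against the end stop, then let go. Leave the other two magazines seated as they are, and don't shift the tote, the bottle or the button box.

Things in the scene. Friction and masses are not known exactly. Their poses are not given: they have to be found in the camera images.
- feeder: Three-lane gravity feeder for orange caps, fixed to the bench. Origin: at bench level, mid width; x points away from the robot towards the lanes' high end, y left, z up. Base plate x -150 to 120, y -125 to 125, z to 10 mm; steel pick tray at x -152 to -99, z to 50 mm. Lanes 68 mm apart at y = 68, 0, -68 mm; the slots' origins lie at x = -85, z = 75 mm.
- slot_left: Left (+y) slot. Origin: on the rail's top face at the foot of the end stop, on the lane's centre line; x runs up the slope along the lane (0.35 rad above level, away from the robot), y left across it, z square off the rail. Rail: 28 mm wide, 16 mm deep, x -10 to 150 mm, top at z = 0, open air at both sides (posts below at x = 18 and 128 mm).
- slot_mid: Middle slot; frame and rail as slot_left. All three alike: blue pocket over the rail from the end stop (x = 0, 33 mm high) to x = 40 mm, inside 38 mm wide and 33 mm high, cheeks 7 mm thick, roof top at z = 39 mm; from x = 40 to 52 mm cheeks and roof flare outwards by 0.35 rad as a lead-in (62 mm wide over all, top at z = 44 mm).
- slot_right: Right (-y) slot; frame, rail and pocket as slot_left and slot_mid.
- magazine_1: The back-to-front magazine, in any slot: aluminium channel of orange caps, 160 x 34 x 30 mm, about 0.26 kg, both ends alike in outline (last 10 mm is 30 wide, 27 high). Origin: centre of its underside; x points from black tail to green mouth, z out of its open top. At the start: origin 81 mm up the lane, x up-slope. Held by weight and friction alone; does not slide by itself.
- magazine_1_mouth (a point): Centre of the outer face of magazine_1's green mouth: 80 mm along its x from its origin, 15 mm above its underside.
- magazine_2: A like magazine loaded rightly (green mouth down in the pocket, black tail up), in another slot. Origin and axes as magazine_1.
- magazine_3: A like magazine loaded rightly, in the remaining slot. Origin and axes as magazine_1.
- press: Grey pneumatic bench press, fixed beside the feeder, left or right, 415 mm high. Origin: centre of the base's underside. Base x -100 to 100, y -65 to 65, z to 30 mm; nest on it to 77 mm; column x 45 to 95, y -45 to 45, z to 380 mm; head x -48 to 88, y -43 to 43, z 290 to 360 mm; cylinder of 34 mm radius on it at x = -10; ram below it down to 110 mm.
- tote: Blue open tote of caps, loose, 200 x 140 x 75 mm (x, y, z), on the other side of the feeder. Origin: centre of its underside.
- bottle: Red bottle with a white cap, loose, upright, 56 mm across, 190 mm high, beyond the feeder's high end. Origin: centre of its underside.
- button_box: Yellow control box with a black and a green button, loose, 75 x 130 x 55 mm (x, y, z), buttons to 75 mm high, beyond the feeder's high end. Origin: centre of its underside.
There are look-alikes about, which are no part of the job. What is shaped like the magazine_1 but turquoise is not meant.

How it is judged:
On the way, in this order (a step that is already met when the one before it is completed fails the run):
1. the reversed magazine is drawn clear of its slot (distance of magazine_1 from where it was at the start of the episode above 0.055 m), for 0.1 s.
2. it has been turned and its green mouth has entered the pocket of the empty slot (((x of magazine_1_mouth in the frame of slot_left between -0.003 and 0.035 m and y of magazine_1_mouth in the frame of slot_left between -0.006 and 0.006 m and z of magazine_1_mouth in the frame of slot_left between 0.008 and 0.022 m) or (x of magazine_1_mouth in the frame of slot_mid between -0.003 and 0.035 m and y of magazine_1_mouth in the frame of slot_mid between -0.006 and 0.006 m and z of magazine_1_mouth in the frame of slot_mid between 0.008 and 0.022 m) or (x of magazine_1_mouth in the frame of slot_right between -0.003 and 0.035 m and y of magazine_1_mouth in the frame of slot_right between -0.006 and 0.006 m and z of magazine_1_mouth in the frame of slot_right between 0.008 and 0.022 m))), for 0.1 s.
At the end, for the whole second after the job is handed in: magazine_1 rests released in its slot: mouth down-slope, within 5 mm of the stop, 4 mm of the lane's centre line and of its seated height, 0.06 rad of the lane; other magazines moved under 8 mm, tote, bottle and button box under 20 mm (never 15 and 30 mm on the way, nor the bottle tipped over) (((x of magazine_1_mouth in the frame of slot_left between -0.003 and 0.005 m and y of magazine_1_mouth in the frame of slot_left between -0.004 and 0.004 m and z of magazine_1_mouth in the frame of slot_left between 0.011 and 0.019 m) or (x of magazine_1_mouth in the frame of slot_mid between -0.003 and 0.005 m and y of magazine_1_mouth in the frame of slot_mid between -0.004 and 0.004 m and z of magazine_1_mouth in the frame of slot_mid between 0.011 and 0.019 m) or (x of magazine_1_mouth in the frame of slot_right between -0.003 and 0.005 m and y of magazine_1_mouth in the frame of slot_right between -0.004 and 0.004 m and z of magazine_1_mouth in the frame of slot_right between 0.011 and 0.019 m)) and angle between the x axis of magazine_1 and the x axis of slot_mid, either way round below 0.06 rad and angle between the z axis of magazine_1 and the z axis of slot_mid, either way round below 0.06 rad and linear speed of magazine_1 below 0.01 m/s and distance of each of magazine_2, magazine_3 from where it was at the start of the episode below 0.008 m and distance of each of tote, bottle, button_box from where it was at the start of the episode below 0.02 m); the robot touches nothing.
It fails at once if another magazine is pulled or knocked out of its seat (more than 15 mm) (distance of any of magazine_2, magazine_3 from where it was at the start of the episode above 0.015 m).
It fails at once if the tote, the bottle or the button box is shifted by more than 30 mm (distance of any of tote, bottle, button_box from where it was at the start of the episode above 0.03 m).
It fails at once if the bottle is knocked over (angle between bottle's own z axis and vertical above 0.5 rad).
It also fails if it takes over 54 s, if anything falls off the work surface, if the arm or the gripper's body presses on something with over 40 N, if the wrist force passes 120 N, or if a joint passes its speed limit or range.

## Working session

There is one attempt and no reset: what is moved stays moved. The work goes in short steps, Python scripts to look and compute and a tool call to move; the robot and the scene stay as the last step left them, time stands still between calls to the robot, and variables do not carry over. Pictures are saved under pics/ and viewed, at most 10 in all, crops included, and the job is handed in when it is done.

Besides the shell and the picture viewer there is one more tool, called after "Emit:" as name(argument=value, ...), one argument or row to a line, values as JSON. drive_tool: Moves the arm, as the interface text tells. Its arguments: {"type":"object","properties":{"commands":{"type":"array"}},"required":["commands"]}

```bash
mkdir -p pics; ls; python3 - <<'E'
from plant import arm,eyes,order
import cv2
print(arm.state())
for n in ("scene","top"):
    cv2.imwrite(f"pics/{n}0.png",eyes.read_camera(n)); print(n,eyes.calibration(n))
E
```

```text
pics
{'time': 0.0, 'q': array([-1.25277841e+00,  1.16478931e-01,  1.44228296e+00, -1.10270308e-05,
        1.58400782e+00, -3.78021466e-02]), 'joint_vel': array([-2.13165843e-03, -1.76556127e-03, -1.13087135e-03, -4.13879791e-07,
        6.38665860e-04,  8.08799251e-05]), 'effort': array([-4.08092470e-03, -7.31985712e+01, -6.32490993e+01, -3.13575838e-04,
        6.31450501e-03,  2.68359474e-05]), 'tool_pos': array([ 0.23505242, -0.63249004,  0.19175597]), 'ee_rot': array([-3.14041603e+00, -3.34660907e-05,  3.55819904e-01]), 'wrist_force': array([-0.21557559,  0.02567387, -0.25944863]), 'torque': array([-0.01853601,  0.01780786,  0.04540078]), 'grip_force': 0.0, 'finger_gap': 0.08558788125888758}
scene {'fx': 467.1056969186937, 'fy': 467.1056969186937, 'cx': 324.78835513354835, 'cy': 197.2230208588774, 'k1': -0.011008921900736058, 'rvec': array([ 1.80523898,  1.70222704, -0.71109301]), 'tvec': array([-0.07402095, -0.327941  ,  1.44951016])}
top {'fx': 425.335831003768, 'fy': 425.335831003768, 'cx': 321.2839520950924, 'cy': 199.36979529568458, 'k1': -0.10059800832207791, 'rvec': array([ 2.13915319, -2.19054513,  0.12109935]), 'tvec': array([0.04472282, 0.57852013, 0.99852426])}
```

View pics/scene0.png

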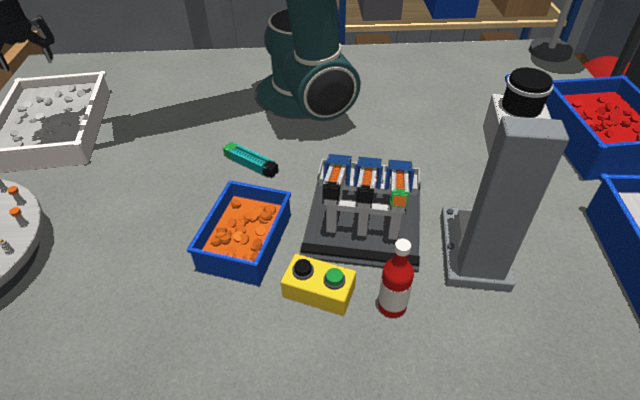

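View pics/top0.png

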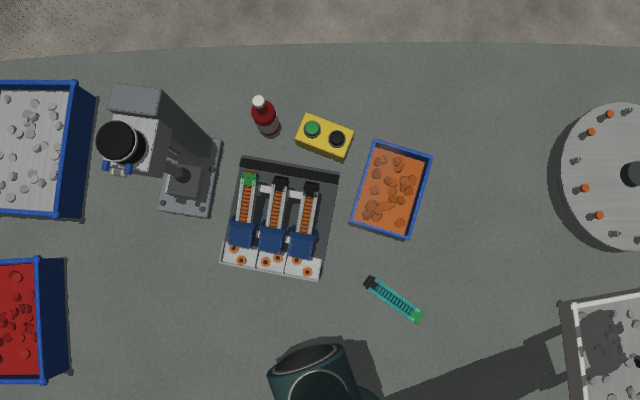

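The reversed magazine is in the left (+y) lane: its green top is at top view (249,180) and scene view (399,199). The bottle is at about (265,115) in the top view, just beyond that lane. I'll enlarge both views to fit the feeder pose.

```bash
python3 - <<'E'
import cv2
a=cv2.imread("pics/top0.png")[150:290,215:345]; b=cv2.imread("pics/scene0.png")[145:270,298:428]
for n,i in(("ct",a),("cs",b)): cv2.imwrite(f"pics/{n}.png",cv2.resize(i,None,fx=4,fy=4,interpolation=cv2.INTER_CUBIC))
E
```

```text
(no output)
```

View pics/ct.png

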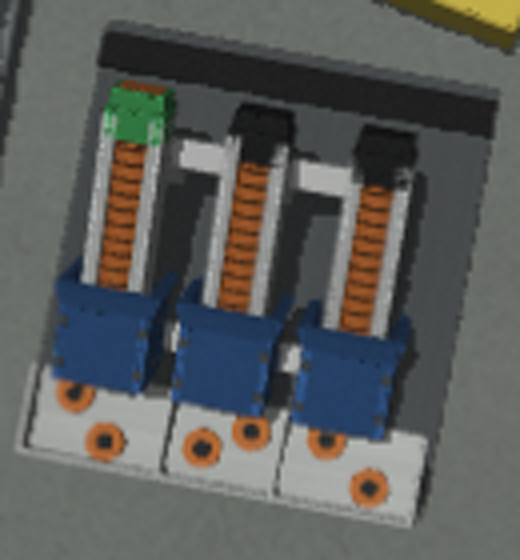

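View pics/cs.png

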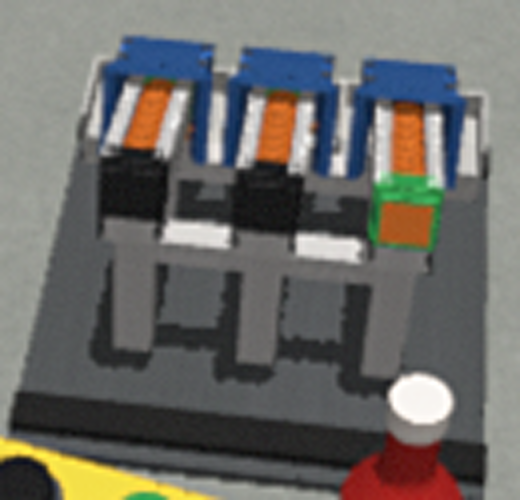

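```bash
cat > h.py <<'E'
import numpy as np, cv2
from scipy.spatial.transform import Rotation as R
from scipy.optimize import least_squares
from plant import arm,eyes,order
def proj(P,c):
    P=np.atleast_2d(P)@cv2.Rodrigues(c["rvec"])[0].T+c["tvec"]
    s=P[:,:2]/P[:,2:]; s=s*(1+c["k1"]*(s**2).sum(1,keepdims=True))
    return s*[c["fx"],c["fy"]]+[c["cx"],c["cy"]]
def ray(p,c):
    s0=(np.array(p)-[c["cx"],c["cy"]])/[c["fx"],c["fy"]]; s=s0
    for _ in range(9): s=s0/(1+c["k1"]*(s@s))
    M=cv2.Rodrigues(c["rvec"])[0]; return -M.T@c["tvec"], M.T@np.r_[s,1]
def atz(p,c,z):
    o,d=ray(p,c); return o+d*(z-o[2])/d[2]
C,S=np.cos(.35),np.sin(.35)
def lane(l,x,y,z): # slot coords -> feeder
    return np.array([-.085+C*x-S*z, .068*l+y, .075+S*x+C*z])
def world(f,P): x,y,a=f; P=np.atleast_2d(P); return np.c_[x+np.cos(a)*P[:,0]-np.sin(a)*P[:,1], y+np.sin(a)*P[:,0]+np.cos(a)*P[:,1],P[:,2]]
E
python3 - <<'E'
from h import *
T,Sc=eyes.calibration("top"),eyes.calibration("scene")
L=lane
top=[((.12,.125,.01),(107,22)),((.12,-.125,.01),(498,92)),
(L(1,.161,.015,.028),(112,85)),(L(1,.161,-.015,.028),(173,93)),
(L(0,.161,.015,.028),(240,103)),(L(0,.161,-.015,.028),(295,110)),
(L(-1,.161,.015,.028),(365,125)),(L(-1,.161,-.015,.028),(416,132)),
(L(1,0,.026,.039),(52,373)),(L(1,0,-.026,.039),(138,393)),(L(0,0,.026,.039),(175,402)),(L(0,0,-.026,.039),(265,415)),(L(-1,0,.026,.039),(293,425)),(L(-1,0,-.026,.039),(382,440))]
sc=[(L(1,.161,.015,0),(436,250)),(L(1,.161,-.015,0),(372,243)),(L(1,.161,.015,.027),(440,195)),(L(1,.161,-.015,.027),(374,190)),
(L(0,.161,.015,.027),(302,180)),(L(0,.161,-.015,.027),(236,172)),(L(-1,.161,.015,.027),(166,160)),(L(-1,.161,-.015,.027),(103,152)),
(L(1,0,.026,.039),(456,66)),(L(1,0,-.026,.039),(362,60)),(L(-1,0,.026,.039),(214,44)),(L(-1,0,-.026,.039),(122,38))]
tp=np.array([q for _,q in top])/4+[215,150]-.375; sp=np.array([q for _,q in sc])/4+[298,145]-.375
TP=np.array([p for p,_ in top]); SP=np.array([p for p,_ in sc])
def res(f,both=1):
    return np.r_[(proj(world(f,TP),T)-tp).ravel(), (proj(world(f,SP),Sc)-sp).ravel()]
r=least_squares(res,[.55,.1,0],loss="soft_l1"); print(r.x); print(r.fun.reshape(-1,2).round(1) if 0 else res(r.x).reshape(-1,2).round(1).tolist())
for n,p,z in (("bottlebase",(268,133),0),("bottlecap",(260,100),.19),("box",(324,136),.05)): print(n,atz(p,T,z))
print("cap sc",atz((403,246),Sc,.19)); 
f=r.x
w=lambda P:world(f,P)[0].round(4)
print("mag end",w(L(1,.161,0,.015)),"grip121",w(L(1,.121,0,.015)),"press head cyl",atz((122,140),T,.415))
E
```

```text
[ 0.55475258  0.12976204 -0.2027547 ]
[[0.5, 0.4], [0.7, 0.3], [-0.2, 2.0], [-1.9, 2.4], [-1.3, 3.0], [-1.4, 3.7], [-1.4, 3.1], [-0.4, 3.8], [-0.0, 0.4], [1.3, -0.3], [-0.9, -1.2], [-0.4, -0.2], [-0.3, -1.4], [0.6, -0.9], [-0.9, 0.4], [-0.3, 0.6], [-0.2, 1.7], [0.7, 1.4], [-0.9, 2.0], [0.3, 2.5], [-1.5, 3.6], [-0.8, 4.1], [-0.1, -0.1], [0.0, -0.7], [-0.2, -0.0], [0.0, -0.6]]
bottlebase [0.75667485 0.16287411 0.        ]
bottlecap [0.7769326  0.15626281 0.19      ]
box [0.73190971 0.02076492 0.05      ]
cap sc [0.77937023 0.16031151 0.19      ]
mag end [0.6283 0.1841 0.1443] grip121 [0.5915 0.1916 0.1306] press head cyl [0.63882758 0.34479946 0.415     ]
```

```bash
python3 - <<'E'
from h import *
T,Sc=eyes.calibration("top"),eyes.calibration("scene")
L=lane
top=[((.12,.125,.01),(107,22)),((.12,-.125,.01),(498,92)),
(L(1,.161,.015,0),(112,85)),(L(1,.161,-.015,0),(173,93)),
(L(0,.161,.015,0),(240,103)),(L(0,.161,-.015,0),(295,110)),
(L(-1,.161,.015,0),(365,125)),(L(-1,.161,-.015,0),(416,132)),
(L(1,0,.026,.039),(52,373)),(L(1,0,-.026,.039),(138,393)),(L(0,0,.026,.039),(175,402)),(L(0,0,-.026,.039),(265,415)),(L(-1,0,.026,.039),(293,425)),(L(-1,0,-.026,.039),(382,440))]
sc=[(L(1,.161,.015,0),(436,250)),(L(1,.161,-.015,0),(372,243)),
(L(1,0,.026,.039),(456,66)),(L(1,0,-.026,.039),(362,60)),(L(-1,0,.026,.039),(214,44)),(L(-1,0,-.026,.039),(122,38))]
tc=lambda q:np.array(q)/4+[215,150]-.375
scp=lambda q:np.array(q)/4+[298,145]-.375
tp=tc([q for _,q in top]); sp=scp([q for _,q in sc])
TP=np.array([p for p,_ in top]); SP=np.array([p for p,_ in sc])
res=lambda f:np.r_[(proj(world(f,TP),T)-tp).ravel(),(proj(world(f,SP),Sc)-sp).ravel()]
r=least_squares(res,[.55,.1,0],loss="soft_l1",f_scale=.7); f=r.x; print(f.tolist()); print(res(f).reshape(-1,2).round(1).tolist())
# crossbar: triangulate, in left-lane coordinates
def tri(p,q):
    o,d=ray(p,T); e,g=ray(q,Sc); k=np.linalg.lstsq(np.c_[d,-g],e-o,rcond=None)[0]; A,B=o+k[0]*d,e+k[1]*g
    W=(A+B)/2; dx=W[:2]-f[:2]; a=f[2]; F=[np.cos(a)*dx[0]+np.sin(a)*dx[1],-np.sin(a)*dx[0]+np.cos(a)*dx[1],W[2]]
    return np.round(W,3),np.round(F,3),round(np.linalg.norm(A-B),4),"lane x,z",(F[0]+.085)*C+(F[2]-.075)*S,-(F[0]+.085)*S+(F[2]-.075)*C
print(tri(tc((203,155)),scp((330,245)))); print(tri(tc((325,178)),scp((197,233))))
for x in(.1,.121): print(x,world(f,L(1,x,0,.015))[0].round(4))
for p in((163,210),(208,217),(222,140)): print(atz(p,T,.03).round(3))
E
```

```text
[0.5550937753416237, 0.13054550261899736, -0.19604836169634537]
[[-0.2, 0.6], [0.1, -0.2], [2.2, -0.1], [0.2, 0.2], [0.3, 0.6], [-0.1, 1.1], [-0.7, 0.3], [-0.0, 0.8], [-0.1, 0.6], [1.2, -0.3], [-1.0, -1.2], [-0.4, -0.4], [-0.3, -1.6], [0.6, -1.3], [-0.2, 0.4], [0.4, 0.6], [-0.0, -0.2], [0.1, -0.7], [-0.2, 0.1], [0.0, -0.4]]
(array([0.6  , 0.156, 0.1  ]), array([0.039, 0.034, 0.1  ]), np.float64(0.0028), 'lane x,z', np.float64(0.12501663085601863), np.float64(-0.01897352939861906))
(array([0.585, 0.088, 0.098]), array([ 0.038, -0.036,  0.098]), np.float64(0.0011), 'lane x,z', np.float64(0.12350429395838379), np.float64(-0.02035628760786777))
0.1 [0.5721 0.1965 0.1234]
0.121 [0.5914 0.1927 0.1306]
[0.563 0.42  0.03 ]
[0.543 0.308 0.03 ]
[0.734 0.274 0.03 ]
```

Emit:
drive_tool(
  commands=[
    [[0.62,-0.652,-0.25,0.088,0.27],[0.62,-0.652,-0.25,0.088,0.27],[0.62,-0.652,-0.25,0.088,0.27],[0.62,-0.652,-0.25,0.088,0.27],[0.62,-0.652,-0.25,0.088,0.27],[0.62,-0.652,-0.25,0.088,0.27],[0.62,-0.652,-0.25,0.088,0.27],[0.62,-0.652,-0.25,0.088,0.27],[0.62,-0.652,-0.25,0.088,0.27],[0.62,-0.652,-0.25,0.088,0.27],[0.62,-0.652,-0.25,0.088,0.27],[0.62,-0.652,-0.25,0.088,0.27]],
  ],
)

```text
time: 1.1
tool_pos: [0.4136, -0.2151, 0.3196]
ee_rot: [3.141, -0.003, 0.083]
wrist_force: [-0.8, -0.1, 0.6]
finger_gap: 0.0544
grip_force: 0.0
```

```bash
cat > g.py <<'E'
import sys; from h import *
# python3 g.py x y z yaw [cmd x y z yaw]
v=list(map(float,sys.argv[1:])); s=arm.state()
c=v[4:] or [*s["tool_pos"],s["ee_rot"][2]]
d=np.array(v[:3])-c[:3]; a=c[3]
t=-(v[3]-a); t=(t+np.pi)%(2*np.pi)-np.pi
print(np.round([*np.array([np.cos(a)*d[0]+np.sin(a)*d[1],np.sin(a)*d[0]-np.cos(a)*d[1],-d[2]])/.5,t/np.pi],4), s["tool_pos"].round(4),s["ee_rot"].round(4),s["q"].round(2),s["finger_gap"])
E
python3 g.py .586 .1937 .26 -.196
```

```text
[ 0.4111 -0.7864  0.1192  0.0887] [ 0.4136 -0.2151  0.3196] [ 3.1411e+00 -2.7000e-03  8.2700e-02] [-0.54 -0.35  1.66  0.    1.82  0.95] 0.05435497639817801
```

Emit:
drive_tool(
  commands=[
    [[0.411,-0.786,0.12,0.089,0.27],[0.411,-0.786,0.12,0.089,0.27],[0.411,-0.786,0.12,0.089,0.27],[0.411,-0.786,0.12,0.089,0.27],[0.411,-0.786,0.12,0.089,0.27],[0.411,-0.786,0.12,0.089,0.27],[0.411,-0.786,0.12,0.089,0.27],[0.411,-0.786,0.12,0.089,0.27],[0.411,-0.786,0.12,0.089,0.27],[0.411,-0.786,0.12,0.089,0.27],[0.411,-0.786,0.12,0.089,0.27],[0.411,-0.786,0.12,0.089,0.27]],
  ],
)

```text
time: 2.1
tool_pos: [0.5867, 0.1938, 0.2541]
ee_rot: [3.141, 0.004, -0.197]
wrist_force: [-0.3, -0.3, -0.6]
finger_gap: 0.0545
grip_force: 0.0
```

```bash
python3 g.py .586 .1937 .113 -.196; python3 - <<'E'
from h import *
c=eyes.calibration("wrist"); im=eyes.read_camera("wrist")
f=[.55509,.13055,-.19605]
for P,col in (((1,.161,.015,0),(0,0,255)),((1,.161,-.015,0),(0,0,255)),((1,0,.026,.039),(255,255,0)),((1,0,-.026,.039),(255,255,0)),((1,.04,.026,.039),(255,255,0)),((1,.04,-.026,.039),(255,255,0)),((0,.161,.015,0),(0,0,255)),((0,.161,-.015,0),(0,0,255)),((1,.115,.017,.03),(255,0,255)),((1,.115,-.017,.03),(255,0,255))):
    q=proj(world(f,lane(*P)),c)[0]; print(P,q.round(1)); cv2.drawMarker(im,(int(round(q[0])),int(round(q[1]))),col,cv2.MARKER_CROSS,7,1)
cv2.imwrite("pics/w1.png",im)
E
```

```text
[-1.400e-03  4.000e-04  2.823e-01 -2.000e-04] [0.5867 0.1938 0.2541] [ 3.141   0.0038 -0.1968] [ 0.28 -0.02  1.48  0.    1.68  2.04] 0.054542309153480975
(1, 0.161, 0.015, 0) [306.8 132.9]
(1, 0.161, -0.015, 0) [337.1 132.9]
(1, 0, 0.026, 0.039) [300.6 268.4]
(1, 0, -0.026, 0.039) [343.2 268.3]
(1, 0.04, 0.026, 0.039) [299.1 246. ]
(1, 0.04, -0.026, 0.039) [344.8 245.9]
(0, 0.161, 0.015, 0) [375.5 132.8]
(0, 0.161, -0.015, 0) [405.8 132.8]
(1, 0.115, 0.017, 0.03) [305.1 188.3]
(1, 0.115, -0.017, 0.03) [338.9 188.3]
```

View pics/w1.png

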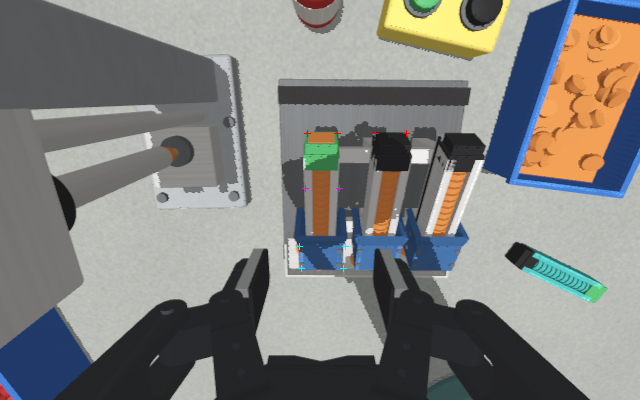

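The wrist view confirms the fit: the overlaid marks sit on the magazine, whose edges are at columns 305 and 340, within about 1 px. I'll descend and grip.

Emit:
drive_tool(
  commands=[
    [[-0.001,0,0.06,0,0.27],[-0.001,0,0.13,0,0.27],[-0.001,0,0.19,0,0.27],[-0.001,0,0.24,0,0.27],[-0.001,0,0.27,0,0.27],[-0.001,0,0.282,0,0.27],[-0.001,0,0.282,0,0.27],[-0.001,0,0.282,0,-1],[-0.001,0,0.282,0,-1],[-0.001,0,0.282,0,-1],[-0.001,0,0.282,0,-1],[-0.001,0,0.282,0,-1]],
  ],
)

```text
time: 3.15
tool_pos: [0.5856, 0.1891, 0.1172]
ee_rot: [-3.141, -0.001, -0.2]
wrist_force: [0.4, 0.8, 0.3]
finger_gap: 0.0003
grip_force: 0.0
```

```bash
python3 - <<'E'
from h import *
a=eyes.read_camera("wrist");b=eyes.read_camera("scene")[140:290,290:490]
print(arm.state()["tool_pos"],arm.state()["finger_gap"])
cv2.imwrite("pics/w2.png",np.vstack([a[50:350,120:520],cv2.resize(b,(400,300),interpolation=2)]))
E
```

```text
[0.58546788 0.18903191 0.11684997] -8.811664035936073e-05
```

View pics/w2.png

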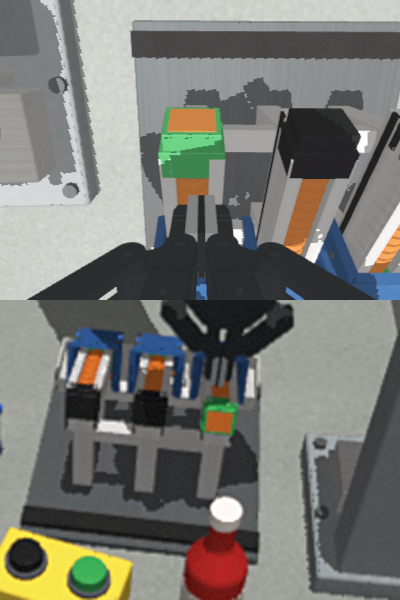

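```bash
python3 - <<'E'
from h import *
f=[.55509,.13055,-.19605]
s=arm.state(); t=s["tool_pos"]; print(t,s["ee_rot"],s["wrist_force"],s["finger_gap"])
out=[]
for n,(y0,y1,x0,x1) in (("scene",(130,280,330,480)),("wrist",(100,350,195,445)),("top",(150,290,180,320))):
    c=eyes.calibration(n); im=eyes.read_camera(n); k=400/(x1-x0)
    o=cv2.resize(im[y0:y1,x0:x1],(400,int(k*(y1-y0))),interpolation=2)[:400]
    for P,col in ((t,(0,0,255)),(t+[0,0,.019],(255,0,255)),(world(f,lane(1,.115,.017,.03))[0],(255,255,0)),(world(f,lane(1,.115,-.017,.03))[0],(255,255,0)),(world(f,lane(1,.161,.015,0))[0],(0,255,255)),(world(f,lane(1,.161,-.015,0))[0],(0,255,255))):
        q=proj(P,c)[0]; q=((q-[x0,y0]+.5)*k).astype(int); cv2.drawMarker(o,tuple(map(int,q)),col,cv2.MARKER_CROSS,12,1)
    if o.shape[0]<400:o=np.vstack([o,np.zeros((400-o.shape[0],400,3),np.uint8)])
    out.append(o)
cv2.imwrite("pics/ov.png",np.hstack(out[:2]))
E
```

```text
[0.58546788 0.18903191 0.11684997] [-3.14138393e+00 -3.63383735e-04 -2.00221231e-01] [0.3999795  0.39821523 0.15274337] -8.811664035936073e-05
```

View pics/ov.png

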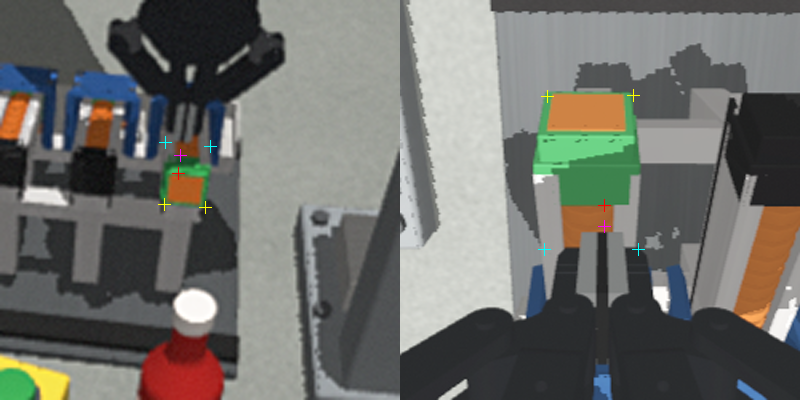

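The shut fingertips appear at wrist px (322,244) and scene px (400,180), behind the reported TCP mark. I'll triangulate them from these pixels.

```bash
python3 - <<'E'
from h import *
W,Sc=eyes.calibration("wrist"),eyes.calibration("scene")
o,d=ray((322,244.5),W); e,g=ray((399.6,180.5),Sc)
k=np.linalg.lstsq(np.c_[d,-g],e-o,rcond=None)[0]; print(o+k[0]*d,e+k[1]*g,"cam",o)
t=arm.state()["tool_pos"]
for h in (0,.01,.02,.03,.04): print(h,proj(t+[0,0,h],W)[0].round(1),proj(t+[0,0,h],Sc)[0].round(1))
for n in (.115,.12,.1): 
  for z in (.15,.14,.13,.12): pass
E
```

```text
[0.60064161 0.18630955 0.17040238] [0.60097271 0.18727734 0.17033215] cam [0.66430406 0.17381867 0.29841549]
0 [322.4 228.2] [396.3 194.5]
0.01 [322.4 234.8] [396.8 191. ]
0.02 [322.5 242. ] [397.3 187.4]
0.03 [322.6 250. ] [397.9 183.8]
0.04 [322.7 259. ] [398.4 180.2]
```

```bash
python3 - <<'E'
from h import *
W=eyes.calibration("wrist"); M=cv2.Rodrigues(W["rvec"])[0]; t=arm.state()["tool_pos"]
print(W["fx"],M[2].round(3))
ax=np.array([np.cos(-.2),np.sin(-.2),0]); ay=np.array([np.sin(.2),np.cos(.2),0])
for f in (0,.011):
  for h in (0,.01,.02,.03,.04,.05,.06):
    P=t+f*ax+[0,0,h]; a,b=proj(P+.0272*ay,W)[0],proj(P-.0272*ay,W)[0]; print(f,h,"54mm-gap px cols",a.round(0),b.round(0))
E
```

```text
303.36090295007756 [-0.31   0.064 -0.949]
0 0 54mm-gap px cols [281. 228.] [364. 228.]
0 0.01 54mm-gap px cols [279. 235.] [366. 235.]
0 0.02 54mm-gap px cols [276. 242.] [369. 242.]
0 0.03 54mm-gap px cols [274. 250.] [371. 250.]
0 0.04 54mm-gap px cols [271. 259.] [374. 259.]
0 0.05 54mm-gap px cols [268. 269.] [378. 269.]
0 0.06 54mm-gap px cols [264. 281.] [381. 281.]
0.011 0 54mm-gap px cols [280. 212.] [365. 212.]
0.011 0.01 54mm-gap px cols [278. 218.] [367. 218.]
0.011 0.02 54mm-gap px cols [275. 225.] [370. 225.]
0.011 0.03 54mm-gap px cols [273. 232.] [372. 232.]
0.011 0.04 54mm-gap px cols [270. 240.] [375. 240.]
0.011 0.05 54mm-gap px cols [267. 249.] [379. 249.]
0.011 0.06 54mm-gap px cols [263. 260.] [383. 260.]
```

Both the gap scale and the triangulation put the real fingertips about 46 mm above the reported TCP. The fingers therefore closed in the air above the magazine, which was not touched. I'll open, correct sideways by 5 mm and go lower.

Emit:
drive_tool(
  commands=[
    [[0,-0.0094,0,-0.0013,0.27],[0,-0.0094,0,-0.0013,0.27],[0,-0.0094,0,-0.0013,0.27],[0,-0.0094,0,-0.0013,0.27],[0,-0.0094,0.015,-0.0013,0.27],[0,-0.0094,0.03,-0.0013,0.27],[0,-0.0094,0.045,-0.0013,0.27],[0,-0.0094,0.06,-0.0013,0.27],[0,-0.0094,0.075,-0.0013,0.27],[0,-0.0094,0.09,-0.0013,0.27],[0,-0.0094,0.1,-0.0013,0.27],[0,-0.0094,0.1,-0.0013,0.27]],
  ],
)

```text
time: 4.4
tool_pos: [0.5857, 0.1934, 0.065]
ee_rot: [3.141, 0.002, -0.196]
wrist_force: [-0.0, -0.5, -0.7]
finger_gap: 0.0541
grip_force: 0.0
```

```bash
python3 - <<'E'
from h import *
s=arm.state(); print(s["tool_pos"],s["ee_rot"],s["wrist_force"],s["finger_gap"])
a=eyes.read_camera("wrist")[100:350,195:445]; b=eyes.read_camera("scene")[130:255,340:465]
cv2.imwrite("pics/w3.png",np.hstack([cv2.resize(i,(400,400),interpolation=2) for i in (a,b)]))
E
```

```text
[0.58573728 0.19341066 0.06495588] [ 3.14079624e+00  1.60424543e-03 -1.96217197e-01] [-0.00449378 -0.46353618 -0.68899199] 0.05412047508639472
```

View pics/w3.png

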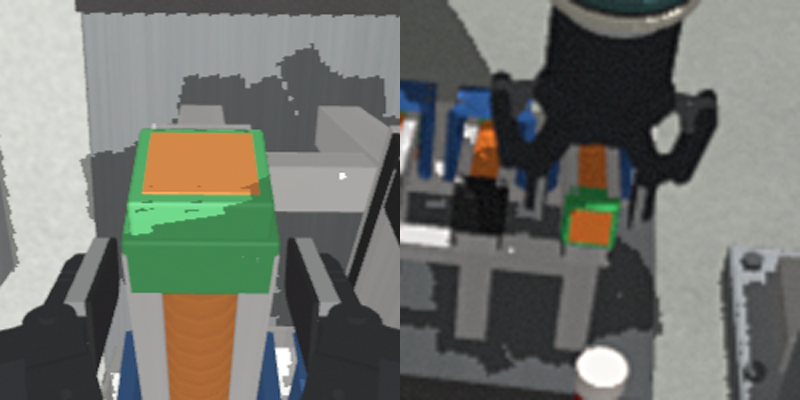

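The fingers now straddle the magazine, with pad tips at crop (110,240) and (292,240) and the magazine between columns 122 and 278. I'll close.

Emit:
drive_tool(
  commands=[
    [[0,0,0,0,-1],[0,0,0,0,-1],[0,0,0,0,-1],[0,0,0,0,-1],[0,0,0,0,-1],[0,0,0,0,-1]],
  ],
)

```text
time: 5.0
tool_pos: [0.5866, 0.1937, 0.0672]
ee_rot: [-3.141, -0.001, -0.196]
wrist_force: [0.1, -0.6, 5.7]
finger_gap: 0.0335
grip_force: 60.3
```

Emit:
drive_tool(
  commands=[
    [[0.013,0,-0.0047,0,-1],[0.026,0,-0.0095,0,-1],[0.039,0,-0.0142,0,-1],[0.052,0,-0.019,0,-1],[0.065,0,-0.0237,0,-1],[0.078,0,-0.0285,0,-1],[0.091,0,-0.0332,0,-1],[0.104,0,-0.038,0,-1],[0.117,0,-0.0427,0,-1],[0.13,0,-0.0475,0,-1],[0.132,0,-0.07,0,-1],[0.132,0,-0.1,0,-1]],
  ],
)

```text
time: 6.0
tool_pos: [0.6505, 0.1804, 0.1157]
ee_rot: [3.14, 0.002, -0.196]
wrist_force: [-0.4, -0.0, -2.6]
finger_gap: 0.0334
grip_force: 60.0
```

Emit:
drive_tool(
  commands=[
    [[0,0,-0.08,0,-1],[0,0,-0.16,0,-1],[0,0,-0.24,0,-1],[0,0,-0.32,0,-1],[0,0,-0.4,0,-1],[-0.08,0,-0.4,-0.035,-1],[-0.16,0,-0.4,-0.07,-1],[-0.24,0,-0.4,-0.105,-1],[-0.24,0,-0.4,-0.14,-1],[-0.24,0,-0.4,-0.175,-1],[-0.24,0,-0.4,-0.21,-1],[-0.24,0,-0.4,-0.245,-1]],
  ],
)

```text
time: 7.0
tool_pos: [0.5327, 0.2041, 0.318]
ee_rot: [3.141, -0.002, 0.579]
wrist_force: [0.1, 1.0, -3.0]
finger_gap: 0.0335
grip_force: 60.7
```

Emit:
drive_tool(
  commands=[
    [[0,0,0,-0.035,-1],[0,0,0,-0.07,-1],[0,0,0,-0.105,-1],[0,0,0,-0.14,-1],[0,0,0,-0.175,-1],[0,0,0,-0.21,-1],[0,0,0,-0.245,-1],[0,0,0,-0.28,-1],[0,0,0,-0.315,-1],[0,0,0,-0.35,-1],[0,0,0,-0.385,-1],[0,0,0,-0.42,-1]],
  ],
)

```text
time: 8.0
tool_pos: [0.5329, 0.204, 0.3177]
ee_rot: [3.141, 0.0, 1.898]
wrist_force: [0.2, 0.4, -2.7]
finger_gap: 0.0333
grip_force: 60.7
```

Emit:
drive_tool(
  commands=[
    [[0,0,0,-0.035,-1],[0,0,0,-0.07,-1],[0,0,0,-0.105,-1],[0,0,0,-0.14,-1],[0,0,0,-0.175,-1],[0,0,0,-0.21,-1],[0,0,0,-0.245,-1],[0,0,0,-0.28,-1],[0,0,0,-0.315,-1],[0,0,0,-0.335,-1],[0,0,0,-0.335,-1],[0,0,0,-0.335,-1]],
  ],
)

```text
time: 9.0
tool_pos: [0.533, 0.2041, 0.3174]
ee_rot: [3.141, 0.001, 2.943]
wrist_force: [1.2, 0.8, -3.7]
finger_gap: 0.0335
grip_force: 60.7
```

```bash
python3 - <<'E'
from h import *
s=arm.state(); print(s["tool_pos"],s["ee_rot"],s["wrist_force"],s["finger_gap"],s["q"].round(2))
t=s["tool_pos"]; c=eyes.calibration("scene"); im=eyes.read_camera("scene")
q=proj(t+[0,0,.065],c)[0]; x0,y0=int(q[0])-80,max(0,int(q[1])-80); o=cv2.resize(im[y0:y0+160,x0:x0+160],(480,480),interpolation=2)
w=eyes.read_camera("wrist")[80:400,160:480]
print(q,x0,y0); cv2.imwrite("pics/t1.png",np.hstack([o[:, 60:460],cv2.resize(w,(400,480))]))
E
```

```text
[0.5330443  0.20407499 0.31740565] [3.14121171e+00 7.33607122e-04 2.94307079e+00] [ 1.16157866  0.75888451 -3.67861285] 0.03351937714274736 [ 0.32 -0.12  1.47 -0.    1.78 -1.05]
[415.67003311  64.01352707] 335 0
```

```bash
python3 - <<'E'
from h import *
def g(im):
    h=cv2.cvtColor(im,cv2.COLOR_BGR2HSV); m=cv2.inRange(h,(50,90,50),(80,255,255)); n,l,s,c=cv2.connectedComponentsWithStats(m); i=1+s[1:,4].argmax(); return s[i],c[i]
a=cv2.imread("pics/w3.png")[:,:400]; s,c=g(a); print("w3",np.round(s[:4]/1.6+[195,100,0,0],1),c/1.6+[195,100])
w=eyes.read_camera("wrist"); s,c=g(w); print("now",s,c)
W=eyes.calibration("wrist"); st=arm.state(); t=st["tool_pos"]; a=st["ee_rot"][2]; ax=np.array([np.cos(a),np.sin(a),0])
for ph in (.2,.3,.35,.4,.5,.6):   # tilt: mouth end up
    d=np.cos(ph)*ax+[0,0,np.sin(ph)]; n=-np.sin(ph)*ax+[0,0,np.cos(ph)]
    P=t+[0,0,.061]+ .046*d; print(ph,"mouth face top/bottom edge rows",proj(P+.012*n,W)[0].round(1),proj(P-.015*n,W)[0].round(1))
E
```

```text
w3 [270.6 180.6  99.4 103.1] [319.90316196 246.32546821]
now [ 274  181   96  101 5583] [323.95701236 242.72272972]
0.2 mouth face top/bottom edge rows [318.6 216.3] [319.  182.1]
0.3 mouth face top/bottom edge rows [318.5 227. ] [318.9 184.4]
0.35 mouth face top/bottom edge rows [318.5 232.9] [318.9 186.1]
0.4 mouth face top/bottom edge rows [318.5 239.2] [318.8 188.1]
0.5 mouth face top/bottom edge rows [318.4 252.7] [318.8 193.2]
0.6 mouth face top/bottom edge rows [318.4 267.2] [318.7 199.8]
```

The tilt in the grip has not changed (green box at the same place in the wrist image). Next I bring it over the rail, beyond the pocket. Pressing it onto the rail's high end will pivot it in the pads to the rail slope.

Emit:
drive_tool(
  commands=[
    [[-0.04,0,0.05,0,-1],[-0.08,0,0.13,0,-1],[-0.08,0,0.21,0,-1],[-0.08,0,0.28,0,-1],[-0.08,0,0.34,0,-1],[-0.08,0,0.38,0,-1],[-0.08,0,0.405,0,-1],[-0.08,0,0.405,0,-1],[-0.08,0,0.405,0,-1]],
  ],
)

```text
time: 9.9
tool_pos: [0.5728, 0.1964, 0.1148]
ee_rot: [3.141, 0.0, 2.945]
wrist_force: [0.8, 0.0, -2.1]
finger_gap: 0.0332
grip_force: 60.5
```

Emit:
drive_tool(
  commands=[
    [[0,0,0.01,0,-1],[0,0,0.02,0,-1],[0,0,0.03,0,-1],[0,0,0.04,0,-1],[0,0,0.05,0,-1],[0,0,0.06,0,-1]],
  ],
)

```text
time: 10.4
tool_pos: [0.5736, 0.1969, 0.0863]
ee_rot: [3.14, 0.003, 2.945]
wrist_force: [-7.1, 1.6, 14.4]
finger_gap: 0.0335
grip_force: 63.8
```

```bash
cat > m.py <<'E'
from h import *
st=arm.state(); W=eyes.calibration("wrist"); w=eyes.read_camera("wrist")
m=cv2.inRange(cv2.cvtColor(w,cv2.COLOR_BGR2HSV),(50,90,50),(80,255,255)); n,l,s,c=cv2.connectedComponentsWithStats(m); i=1+s[1:,4].argmax(); print("green",s[i],c[i].round(1))
t=st["tool_pos"]; print(t.round(4),st["ee_rot"].round(3),st["wrist_force"].round(1),st["finger_gap"].round(4),st["time"]); a=st["ee_rot"][2]; ax=np.array([np.cos(a),np.sin(a),0])
for ph in (.35,.2,.1,0,-.1,-.2,-.35):
    d=np.cos(ph)*ax+[0,0,np.sin(ph)]; n=-np.sin(ph)*ax+[0,0,np.cos(ph)]
    P=t+[0,0,.063]+ .045*d; print(ph,"face top/bottom, block back",[proj(Q,W)[0,1].round(1) for Q in (P+.012*n,P-.015*n,P+.015*n-.018*d)])
E
python3 m.py
```

```text
green [ 275  174   93   92 5100] [320.7 224.2]Traceback (most recent call last):
  File "m.py", line 4, in <module>
    t=st["tool_pos"]; print(t.round(4),st["ee_rot"].round(3),st["wrist_force"].round(1),st["finger_gap"].round(4),st["time"]); a=st["ee_rot"][2]; ax=np.array([np.cos(a),np.sin(a),0])
                                                                                        ^^^^^^^^^^^^^^^^^^^^^^
AttributeError: 'float' object has no attribute 'round'
```

It is pivoting: the green centroid went from row 243 to row 224. I'll continue pressing down.

Emit:
drive_tool(
  commands=[
    [[0,0,0.007,0,-1],[0,0,0.014,0,-1],[0,0,0.021,0,-1],[0,0,0.028,0,-1],[0,0,0.034,0,-1],[0,0,0.04,0,-1],[0,0,0.045,0,-1],[0,0,0.045,0,-1]],
  ],
)

```text
time: 11.12
tool_pos: [0.5757, 0.1973, 0.0668]
ee_rot: [3.137, 0.008, 2.945]
wrist_force: [-1.9, -0.3, 29.6]
finger_gap: 0.0335
grip_force: 67.4
```

```bash
sed -i 's/,st\["finger_gap"\].round(4)/,st["finger_gap"]/' m.py; python3 m.py
```

```text
green [ 278  175   87   71 5209] [321.3 209.6]
[0.5757 0.1973 0.0668] [3.137 0.008 2.945] [-1.9 -0.3 29.6] 0.03347764617593734 11.1167
0.35 face top/bottom, block back [np.float64(240.0), np.float64(190.9), np.float64(280.4)]
0.2 face top/bottom, block back [np.float64(223.0), np.float64(186.7), np.float64(267.7)]
0.1 face top/bottom, block back [np.float64(213.6), np.float64(185.5), np.float64(259.9)]
0 face top/bottom, block back [np.float64(205.6), np.float64(185.4), np.float64(252.6)]
-0.1 face top/bottom, block back [np.float64(199.2), np.float64(186.3), np.float64(246.0)]
-0.2 face top/bottom, block back [np.float64(194.3), np.float64(188.1), np.float64(240.1)]
-0.35 face top/bottom, block back [np.float64(189.4), np.float64(192.3), np.float64(232.9)]
```

Emit:
drive_tool(
  commands=[
    [[0,0,0.004,0,-1],[0,0,0.008,0,-1],[0,0,0.011,0,-1],[0,0,0.014,0,-1],[0,0,0.014,0,-1]],
  ],
)

```text
time: 11.58
tool_pos: [0.5751, 0.197, 0.0583]
ee_rot: [3.138, 0.007, 2.945]
wrist_force: [2.8, 2.8, 23.5]
finger_gap: 0.033
grip_force: 67.0
```

```bash
python3 m.py | head -2
```

```text
green [ 279  183   84   57 3593] [318.1 208.4]
[0.5751 0.197  0.0583] [3.138 0.007 2.945] [ 2.8  2.8 23.5] 0.03304971183492854 11.5833
```

The tilt is now about 0.2 rad mouth-down, and the pads have slipped a little. The rest is a drop of about 12 mm at the mouth, with the centre of mass over the rail. I'll nudge it 4 mm down-lane and open gently so it settles flat.

Emit:
drive_tool(
  commands=[
    [[0.004,0,0.0,0,-1],[0.008,0,0.001,0,-1],[0.008,0,0.001,0,-0.18],[0.008,0,0.001,0,-0.14],[0.008,0,0.001,0,-0.1],[0.008,0,0.001,0,0],[0.008,0,0.001,0,0.1],[0.008,0,0.001,0,0.2],[0.008,0,0.001,0,0.2],[0.008,0,0.001,0,0.2]],
  ],
)

```text
time: 12.47
tool_pos: [0.5686, 0.1971, 0.054]
ee_rot: [-3.142, -0.0, 2.945]
wrist_force: [-0.6, -0.6, 0.5]
finger_gap: 0.0514
grip_force: 0.0
```

```bash
cat > n.py <<'E'
# fit magazine lane x (mouth face) assuming flat in left slot, from green/black in scene & top images
from h import *
f=[.55509,.13055,-.19605]
def comp(im,lo,hi,box):
    x0,x1,y0,y1=box; m=np.zeros(im.shape[:2],np.uint8); m[y0:y1,x0:x1]=cv2.inRange(cv2.cvtColor(im,cv2.COLOR_BGR2HSV),lo,hi)[y0:y1,x0:x1]
    n,l,s,c=cv2.connectedComponentsWithStats(m); 
    return [(tuple(s[i]),c[i].round(1)) for i in range(1,n) if s[i,4]>12]
W=eyes.calibration("wrist"); w=eyes.read_camera("wrist"); t=eyes.read_camera("top"); s=eyes.read_camera("scene")
G=((50,90,50),(80,255,255))
print("wrist",comp(w,*G,(150,490,60,400)))
print("top",comp(t,*G,(215,300,150,270)),"scene",comp(s,*G,(360,440,140,230)))
cv2.imwrite("pics/last.png",np.hstack([cv2.resize(w[80:400,160:480],(400,400)),cv2.resize(s[120:280,330:490],(400,400),interpolation=2)]))
for x in (.03,.04,.05,.055,.06,.065):
    print(x,[ [proj(world(f,lane(1,x+dx,y,z)),W)[0].round(1).tolist() for dx,y,z in ((0,.015,0),(0,-.015,.027),(.02,.015,.03))]])
print(arm.state()["tool_pos"],arm.state()["wrist_force"])
E
python3 n.py
```

```text
wrist [((np.int32(281), np.int32(201), np.int32(85), np.int32(44), np.int32(2489)), array([323.1, 220.2]))]
top [((np.int32(236), np.int32(214), np.int32(16), np.int32(9), np.int32(100)), array([244.3, 218.3]))] scene [((np.int32(396), np.int32(173), np.int32(11), np.int32(5), np.int32(34)), array([400.5, 175.1]))]
0.03 [[[349.5, 151.7], [282.2, 139.4], [356.9, 187.8]]]
0.04 [[[349.6, 171.8], [282.2, 163.8], [357.0, 213.1]]]
0.05 [[[349.7, 191.9], [282.1, 188.3], [357.1, 238.4]]]
0.055 [[[349.7, 202.0], [282.0, 200.6], [357.1, 251.2]]]
0.06 [[[349.7, 212.1], [282.0, 213.0], [357.2, 263.9]]]
0.065 [[[349.8, 222.3], [282.0, 225.4], [357.2, 276.7]]]
[0.56863462 0.19706696 0.05398008] [0.50594601 0.13713867 0.80341606]
```

View pics/last.png

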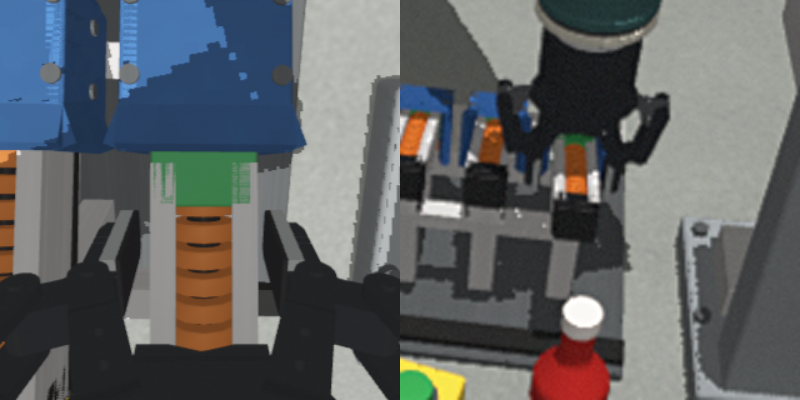

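It lies flat on the rail, tail up, with the mouth at the pocket's lead-in and the magazine centred on it (column 204 against 205). I'll regrip farther up the lane.

Emit:
drive_tool(
  commands=[
    [[-0.01,0,-0.01,0,0.2],[-0.03,0,-0.022,0,0.2],[-0.05,0,-0.03,0,0.2],[-0.07,0,-0.037,0,0.2],[-0.09,0,-0.043,0,0.2],[-0.101,0,-0.046,0,0.2],[-0.101,0,-0.046,0,-1],[-0.101,0,-0.046,0,-1],[-0.101,0,-0.046,0,-1],[-0.101,0,-0.046,0,-1],[-0.101,0,-0.046,0,-1]],
  ],
)

```text
time: 13.53
tool_pos: [0.6177, 0.1873, 0.0766]
ee_rot: [-3.141, -0.001, 2.946]
wrist_force: [0.8, -0.0, -1.9]
finger_gap: 0.0334
grip_force: 59.7
```

Emit:
drive_tool(
  commands=[
    [[0.0075,0,0.0027,0,-1],[0.015,0,0.0055,0,-1],[0.0225,0,0.0082,0,-1],[0.03,0,0.011,0,-1],[0.0375,0,0.0137,0,-1],[0.045,0,0.0164,0,-1],[0.0525,0,0.0192,0,-1],[0.06,0,0.0219,0,-1],[0.0675,0,0.0246,0,-1],[0.075,0,0.0274,0,-1]],
  ],
)

```text
time: 14.37
tool_pos: [0.581, 0.1947, 0.0632]
ee_rot: [3.142, 0.0, 2.945]
wrist_force: [0.4, -0.1, -3.1]
finger_gap: 0.0334
grip_force: 59.7
```

```bash
cat > b.py <<'E'
from h import *
f=[.55509,.13055,-.19605]
T,Sc=eyes.calibration("top"),eyes.calibration("scene"); s=eyes.read_camera("scene")
hsv=cv2.cvtColor(s,cv2.COLOR_BGR2HSV); m=cv2.inRange(hsv,(0,0,0),(180,255,38))
print(arm.state()["tool_pos"],arm.state()["wrist_force"])
for l in (0,1):   # walk along the tail's end-face direction; find black rows on lane centre line
  for x in (.15,.16,.17,.18,.19,.2):
    print(l,x,[proj(world(f,lane(l,x,0,z)),Sc)[0].round(1).tolist() for z in (0,.028)])
  c=int(proj(world(f,lane(l,.165,0,.01)),Sc)[0,0]); print("black rows col",c,[(np.flatnonzero(m[165:240,k])+165)[[0,-1]].tolist() if m[165:240,k].any() else None for k in (c-4,c,c+4)], s[165:235:3,c].sum(1).tolist())
E
python3 b.py
```

```text
[0.58045786 0.19473613 0.06289155] [-0.23790507 -0.11928442 -3.81023002]
0 0.15 [[364.4, 201.1], [365.5, 188.3]]
0 0.16 [[364.1, 203.2], [365.3, 190.3]]
0 0.17 [[363.9, 205.4], [365.0, 192.4]]
0 0.18 [[363.6, 207.6], [364.7, 194.5]]
0 0.19 [[363.3, 209.9], [364.4, 196.7]]
0 0.2 [[363.0, 212.2], [364.1, 198.9]]
black rows col 364 [[189, 201], [186, 202], [186, 202]] [270, 236, 348, 340, 193, 214, 212, 51, 53, 82, 81, 74, 69, 357, 353, 333, 329, 328, 328, 335, 333, 335, 329, 334]
1 0.15 [[398.7, 204.3], [400.2, 191.5]]
1 0.16 [[398.7, 206.5], [400.3, 193.6]]
1 0.17 [[398.8, 208.7], [400.4, 195.7]]
1 0.18 [[398.8, 211.0], [400.4, 197.9]]
1 0.19 [[398.9, 213.3], [400.5, 200.1]]
1 0.2 [[398.9, 215.7], [400.6, 202.4]]
black rows col 399 [[165, 205], [165, 205], [165, 205]] [94, 87, 88, 144, 209, 202, 210, 208, 43, 78, 85, 70, 87, 67, 304, 344, 329, 335, 337, 341, 310, 247, 198, 154]
```

Emit:
drive_tool(
  commands=[
    [[0.003,0,0.0011,0,-1],[0.006,0,0.0022,0,-1],[0.009,0,0.0033,0,-1],[0.0113,0,0.0041,0,-1],[0.0113,0,0.0041,0,-1]],
  ],
)

```text
time: 14.83
tool_pos: [0.5805, 0.1948, 0.0643]
ee_rot: [3.14, 0.011, 2.945]
wrist_force: [28.6, -8.0, 3.8]
finger_gap: 0.0337
grip_force: 60.4
```

```bash
python3 b.py | grep -v "\[\["; python3 b.py | grep "black"
```

```text
[0.58053002 0.1948066  0.06428972] [28.9843511  -8.26306446  2.67107065]
black rows col 364 [[189, 201], [186, 202], [186, 202]] [273, 240, 347, 329, 207, 207, 202, 52, 57, 90, 71, 72, 70, 351, 346, 326, 329, 333, 328, 333, 331, 336, 335, 341]
black rows col 399 [[165, 204], [165, 204], [165, 204]] [76, 87, 73, 216, 193, 192, 215, 175, 46, 125, 65, 81, 90, 81, 351, 344, 352, 340, 340, 347, 307, 247, 200, 262]
```

Pushing now gives 30 N against the stop and the tail has stopped moving, so it is home. I'll release it and retreat upward.

Emit:
drive_tool(
  commands=[
    [[0,0,0,0,-0.18],[0,0,0,0,-0.1],[0,0,0,0,0.1],[0,0,0,0,0.22],[0,0,0,0,0.22],[0,0,0,0,0.22],[0,0,-0.03,0,0.22],[0,0,-0.08,0,0.22],[0,0,-0.15,0,0.22],[0,0,-0.23,0,0.22],[0,0,-0.31,0,0.22],[0,0,-0.39,0,0.22]],
  ],
)

```text
time: 15.93
tool_pos: [0.5754, 0.1956, 0.2582]
ee_rot: [-3.142, -0.0, 2.945]
wrist_force: [0.6, 0.2, -0.1]
finger_gap: 0.0522
grip_force: 0.0
```

Emit:
drive_tool(
  commands=[
    [[0.08,0,-0.03,0,0.22],[0.16,0,-0.03,0,0.22],[0.22,0,-0.03,0,0.22],[0.22,0,-0.03,0,0.22]],
  ],
)

```text
time: 16.27
tool_pos: [0.4645, 0.218, 0.2728]
ee_rot: [3.14, 0.001, 2.947]
wrist_force: [-0.8, -0.0, 0.6]
finger_gap: 0.0523
grip_force: 0.0
```

```bash
python3 b.py | grep -v "\[\["; python3 - <<'E'
from h import *
a=eyes.read_camera("top")[150:290,215:345]; b=eyes.read_camera("scene")[145:270,298:428]
cv2.imwrite("pics/fin.png",np.hstack([cv2.resize(a,(400,431),interpolation=2)[:400],cv2.resize(b,(400,400),interpolation=2)]))
E
```

```text
[0.46632296 0.21769156 0.27236831] [ 0.12754157 -0.82203705  0.25301427]
```

View pics/fin.png

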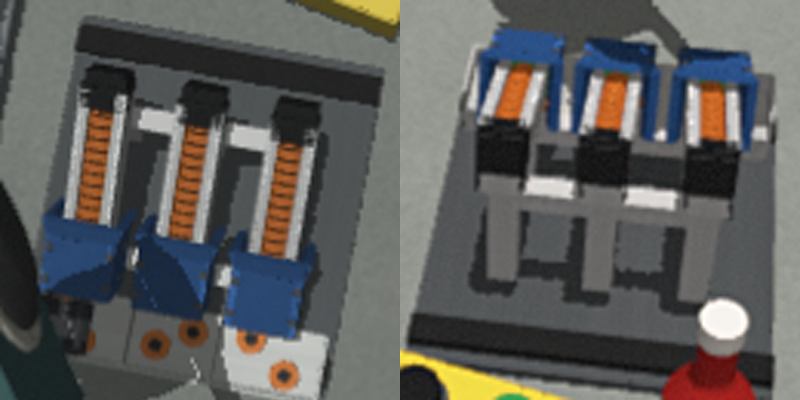

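```bash
python3 - <<'E'
from h import *
f=[.55509,.13055,-.19605]
ims={n:np.mean([eyes.read_camera(n) for _ in range(3)],0).sum(2) for n in ("scene","top")}
for n in ims:
  c=eyes.calibration(n)
  for l in (-1,0,1):
    xs=np.arange(.140,.185,.0005); v=[]
    for x in xs:
      P=proj(world(f,np.array([lane(l,x,y,0) for y in np.linspace(-.008,.008,9)])),c).astype(np.float32)
      v.append(cv2.remap(ims[n].astype(np.float32),P[:,:1].copy(),P[:,1:].copy(),1).mean())
    v=np.array(v); h=(v[:30].min()+v[-15:].mean())/2; i=np.flatnonzero(v<h)[-1]; print(n,l,"end at lane x",xs[i],v[::12].round())
E
```

```text
scene -1 end at lane x 0.15650000000000003 [ 70.  66.  83. 221. 329. 328. 325. 317.]
scene 0 end at lane x 0.15750000000000003 [ 70.  66.  75. 198. 327. 327. 325. 321.]
scene 1 end at lane x 0.15850000000000003 [ 71.  67.  67. 176. 318. 329. 326. 322.]
top -1 end at lane x 0.16100000000000003 [111.  92.  98.  74. 220. 110. 109. 108.]
top 0 end at lane x 0.16150000000000003 [ 98.  91.  97.  73. 213. 108. 107. 108.]
top 1 end at lane x 0.16200000000000003 [191.  97.  96.  77. 207. 110. 107. 107.]
```

The tail end lines up with the two seated magazines to within about 1 mm, so I'll hand in.

```bash
python3 -c "
from plant import order; print(order.close_job())"
```

```text
the job is handed in; nothing more can be done
None
```

The job is handed in: the reversed magazine (left slot) is back in its slot, green mouth down, flat on its rail and home against the end stop, and released; in the last pictures its tail lines up with the other two magazines to about 1 mm. The arm touched nothing else, though I made no separate check of the tote, bottle and button box at the end.

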